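Find the full screw tin at the booking-in station

ROBOT

A 7-joint arm with a two-finger parallel gripper is mounted at the origin on the work surface. World frame = base frame: x ahead of the robot, y to its left, z up, the work surface at z = 0. Lengths are in m, angles in rad, forces in N, time in s.
With the tool pointing down it reaches from about 0.425 to 0.825 m from the base axis. Payload 3.6 kg.
Tool frame: the origin (TCP) lies at the very end of the fingers, on their centre line; the grasp point (between the pads) lies 19 mm behind it (r.hold_point_z is the distance from the TCP to the grasp point, in m); z points along the fingers, y is the direction in which the jaws open and shut (so a half turn about z gives the same grasp; the last joint's range is limited). The gripper opens to 85 mm and grips with 20 to 120 N. Pads are 22 mm wide; open, the fingers measure 114 mm over their backs; the gripper's body (76 mm by 85 mm) begins 54 mm behind the grasp point. The pads swing forward as they close: fully open they stand 13 mm farther back than shut.
Start: joints at [-1.183, 0.615, -0.013, 1.423, 0.008, 1.103, -0.04], TCP at [0.262, 0.595, 0.199] pointing down, gripper open.
Joint ranges: [-3.12, 3.12], [-0.3, 2.06], [-1.34, 1.32], [0.26, 2.42], [-1.36, 4.5], [0.01, 1.98], [-2.84, 2.84]. Speed limits (rad/s): [2.79, 2.79, 3.14, 3.14, 3.14, 3.14, 3.14].

INTERFACE

Orientations are given as a 3x3 rotation matrix whose columns are the frame's x, y, z axes.
In Python, from plant import r gives the robot as it stands.
- The arm moves only by the shell command python3 -m jog 'ROWS' [FORCE]. ROWS is a JSON object of lists of equal length, an entry for each row: "delta_rot": the turn, a rotation vector about the tool's x, y, z in units of 8 degrees (1.0 is 8 degrees), a list of three; "linear": the shift along the tool's x, y, z in units of 30 mm (1.0 is 30 mm), a list of three; "gripper": the closure, from -1 (fully open) to 1 (shut). In form: {"delta_rot": [[wx, wy, wz], ...], "linear": [[x, y, z], ...], "gripper": [gripper, ...]}. A call has 1 to 10 rows; each row shifts and turns the commanded pose from where the row before left it, along the tool's axes as they then stand; what a row does not reach is not made up. A row lasts 1/10 s, in which the tool goes at most 50 mm and 8.59 degrees, less where a joint would pass 70% of its speed; a pose out of reach is approached as far as the arm can. A call is refused whole if a number of a shift passes 1 or a number of a turn 1, either way. A call with a gripper value outside its range is refused whole. The fingers move at their own pace and stop on an object; FORCE is the grip in N (left out, the last holds). Time passes only in rows, so rows that do not move let the fingers close. It gives the time, the measured TCP pose, the force and the opening at its end, in the units of the state.
- r.sense(): the state, without advancing time (a new reading comes with each control period).
- r.get_image(name): name is "scene" or "top"; returns (picture, depth): 480x640x3 uint8, red, green, blue; 480x640 float32, m along the optical axis (not along the pixel's ray), 0 where there is no reading.
- r.get_calibration(name): a dict with "fx", "fy", "cx", "cy" (pixels), "R" (3x3) and "t" (3): a world point X has camera coordinates R X + t. Camera axes: x right, y down, z forward; pixel columns grow to the right and rows downward; lengths in m; the calibration is good to about 2 mm. A picture is of the moment at which its call begins. get_calibration takes no time and is no camera call.
- r.close_job(): hands the job in, once; it reports no verdict.
The state is a dict: "time_s": time; "joint_pos": joint angles; "qvel": joint speeds; "effort": joint torques, N m; "tool_pos": TCP position; "eef_rot": TCP orientation; "ft_force": force on the tool from outside, world axes, zero at the start; "moment": the same for the moment, N m; "gripper_width": finger opening in m.
Only numpy, scipy, OpenCV 4.12 (cv2) and the standard library are available. Lean on these libraries where they do the work, as an engineer would, in place of code of your own. Each camera call takes 0.05 s, during which the arm holds its last target.

TASK

Slide the reader carriage along its rail, by its upright grip, until it rests fully against the end stop and clears the tins; then heft the three identical tins one at a time, in order starting with the one nearest the end stop, lifting each a few centimetres and setting it back upright where it stood (not dropping it). Finish holding the heaviest tin up in the gripper, upright and still, at least 10 cm above the board: do not put it down or let go of it, the program ends while holding, with the carriage at its stop and the other two tins standing in their places. Leave everything else alone.

Things in the scene. Friction and masses are not known exactly. Their poses are not given: they have to be found in the camera images.
- station: fixed plywood board 350 (x) by 560 (y), 15 mm thick, with an aluminium rail (40 wide, top 51 mm above the table) along its far side at x = +145. Origin: centre of its underside, on the table; x away from the robot, y along the rail to the end stop (robot's left), z up; yaw up to 0.2 rad. The tins stand in a row along y, near x = -30 and y = +40, -70, -180 mm, each within 15 mm.
- end_stop (a point): middle of the face of the steel end stop block (70 x 20 mm, 90 mm tall) at the robot's left-hand end of the rail; axes as the station.
- carriage (a joint): position of the reader carriage along the rail, m: 0 at the right-hand end, growing towards the end stop (station +y), 0.40 when fully against the stop. It slides stiffly (2.5 N friction plus 4 N per m/s) and stays where it is left.
- carriage_grip (a point): grip of the carriage: an upright black post 22 mm in diameter on top of the carriage's arm, from 177 to 227 mm above the table; this point is on its axis, 205 mm above the table, and moves along station y with the carriage.
- reader_head (a point): centre of the underside, 130 mm above the table, of the black reader head (55 x 46 mm) at the end of the carriage's overhanging arm (36 mm wide along y, top 178 mm above the table). It passes over the row of tins; a tin under it cannot be gripped from above.
- tin_p_mid (a point): centre (half-way up, on the axis) of one of three identical plain closed tinplate tins of screws: upright cylinder 60 mm in diameter, 70 mm tall, smooth, stiff (a 40 N grip is fine), on the station board. The full one weighs 0.67 to 0.83 kg, the two part-used ones 0.31 to 0.47 kg; any can be the full one and stand in any place. z points up the tin.
- tin_q_mid (a point): centre (half-way up, on the axis) of one of three identical plain closed tinplate tins of screws: upright cylinder 60 mm in diameter, 70 mm tall, smooth, stiff (a 40 N grip is fine), on the station board. The full one weighs 0.67 to 0.83 kg, the two part-used ones 0.31 to 0.47 kg; any can be the full one and stand in any place. z points up the tin.
- tin_r_mid (a point): centre (half-way up, on the axis) of one of three identical plain closed tinplate tins of screws: upright cylinder 60 mm in diameter, 70 mm tall, smooth, stiff (a 40 N grip is fine), on the station board. The full one weighs 0.67 to 0.83 kg, the two part-used ones 0.31 to 0.47 kg; any can be the full one and stand in any place. z points up the tin.
- tape: bystander, leave alone: roll of paper tape lying flat on the board between tins and rail, 70 mm across, 19 mm high. Origin: its underside's centre.
- collar: bystander, leave alone: dark steel collar lying flat on the board between tins and rail, 48 mm across, 16 mm high. Origin: its underside's centre.
- wrench: bystander, leave alone: 150 mm wrench lying on the board on the robot's side of the tins, along the row. Origin: its underside's centre.
- jar: bystander, leave alone: small jar, 40 mm across, 50 mm tall, on the board's corner near the robot, at the end-stop end. Origin: its underside's centre.
- spray: bystander, leave alone: spray can 60 mm across, 150 mm tall, on the table to the right of the board. Origin: its underside's centre.
- carton: bystander, leave alone: small cardboard carton 110 x 80 x 60 mm on the table to the left of the board. Origin: its underside's centre.
- driver: bystander, leave alone: screwdriver lying on the table to the right of the board. Origin: its underside's centre.
There are look-alikes about, which are no part of the job. What is shaped like the part that bears tin_p_mid but red or turquoise is not meant.

How it is judged:
By the outcome, as a careful person would: the job done as asked, in the order asked, and still so for the second after the job is handed in, while the arm keeps its last pose, push and grip.
It also fails if it takes over 72 s, if anything falls off the work surface, if the arm or the gripper's body presses on something with over 40 N, if the wrist force passes 120 N, or if a joint passes its speed limit or range.

## Working session

There is one attempt and no reset: what is moved stays moved. The work goes in short steps, Python scripts to look and compute and a shell command to move; the robot and the scene stay as the last step left them, time stands still between calls to the robot, and variables do not carry over. Pictures are saved under pics/ and viewed, and the job is handed in when it is done.

```bash
ls; mkdir -p pics
python3 - <<'E'
from plant import r
import cv2,numpy as np
s=r.sense()
print({k:np.round(v,3).tolist() for k,v in s.items()}, r.hold_point_z)
for n in("scene","top"):
    im,d=r.get_image(n); cv2.imwrite(f"pics/{n}0.png",im[:,:,::-1]); np.savez(f"pics/{n}0.npz",im=im,d=d)
    c=r.get_calibration(n); print(n,{k:np.round(v,4).tolist() for k,v in c.items()})
E
```

```text
pics
{'time_s': 0.0, 'joint_pos': [-1.183, 0.616, -0.013, 1.425, 0.008, 1.103, -0.04], 'qvel': [0.001, 0.001, 0.001, 0.001, 0.001, 0.001, -0.002], 'effort': [-0.0, -46.921, 0.259, -17.104, 0.01, 0.01, -0.0], 'tool_pos': [0.262, 0.594, 0.198], 'eef_rot': [[-0.915, 0.403, -0.001], [0.403, 0.915, -0.002], [-0.0, -0.003, -1.0]], 'ft_force': [-0.313, 0.017, 0.169], 'moment': [-0.078, -0.004, 0.037], 'gripper_width': 0.086} 0.0187
scene {'fx': 494.3384, 'fy': 494.3384, 'cx': 323.1323, 'cy': 239.3665, 'R': [[-0.8039, 0.5948, -0.0047], [0.3516, 0.4687, -0.8104], [-0.4797, -0.6531, -0.5859]], 't': [0.4231, -0.046, 1.6639]}
top {'fx': 592.7345, 'fy': 592.7345, 'cx': 324.4019, 'cy': 240.9986, 'R': [[0.0296, -0.9996, 0.0028], [-0.9918, -0.0297, -0.1246], [0.1247, 0.0009, -0.9922]], 't': [-0.0259, 0.5134, 1.659]}
```

View pics/scene0.png

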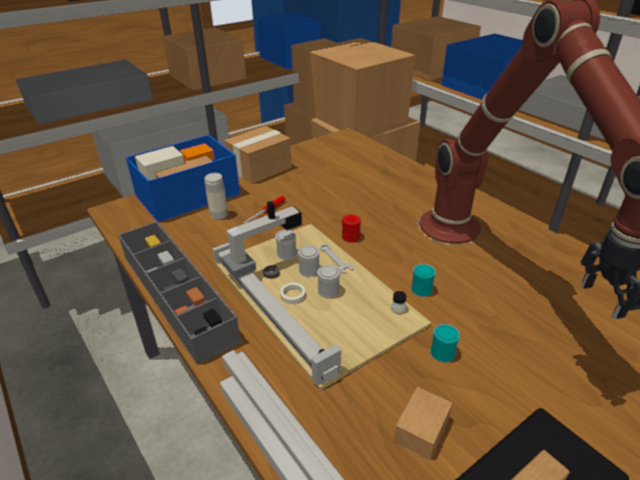

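View pics/top0.png

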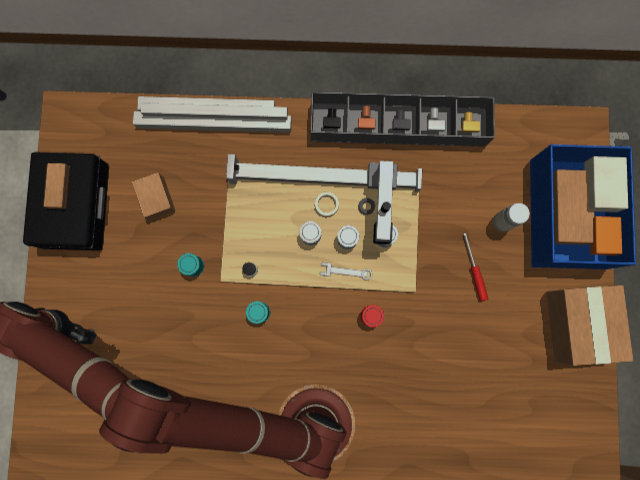

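The top view shows three grey tins on the board at about (311,232), (347,237) and (388,234), the last one partly under the reader head. The grip post is near (385,208) and the end stop near (232,167). The look-alikes, red at (372,317) and turquoise at (189,265) and (257,313), are off the board. I'll enlarge the crop to confirm this.

```bash
cat > h.py <<'E'
import numpy as np,cv2
from plant import r
def ray(n,u,v,z):
    c=r.get_calibration(n);R=np.array(c["R"]);t=np.array(c["t"])
    d=R.T@np.array([(u-c["cx"])/c["fx"],(v-c["cy"])/c["fy"],1.]);o=-R.T@t
    return o+d*(z-o[2])/d[2]
def proj(n,X):
    c=r.get_calibration(n);p=np.array(c["R"])@np.array(X)+np.array(c["t"])
    return c["fx"]*p[0]/p[2]+c["cx"],c["fy"]*p[1]/p[2]+c["cy"]
def cloud(n,d):
    c=r.get_calibration(n);v,u=np.mgrid[:480,:640]
    P=np.stack([(u-c["cx"])/c["fx"]*d,(v-c["cy"])/c["fy"]*d,d],-1)
    return (P-np.array(c["t"]))@np.array(c["R"])
E
python3 - <<'E'
import numpy as np,cv2
a=cv2.imread("pics/top0.png")[145:305,210:430]
cv2.imwrite("pics/topc.png",cv2.resize(a,None,fx=3.6,fy=3.6,interpolation=cv2.INTER_CUBIC))
a=cv2.imread("pics/scene0.png")[180:390,200:450]
cv2.imwrite("pics/scenec.png",cv2.resize(a,None,fx=2.8,fy=2.8,interpolation=cv2.INTER_CUBIC))
E
```

```text
(no output)
```

View pics/topc.png

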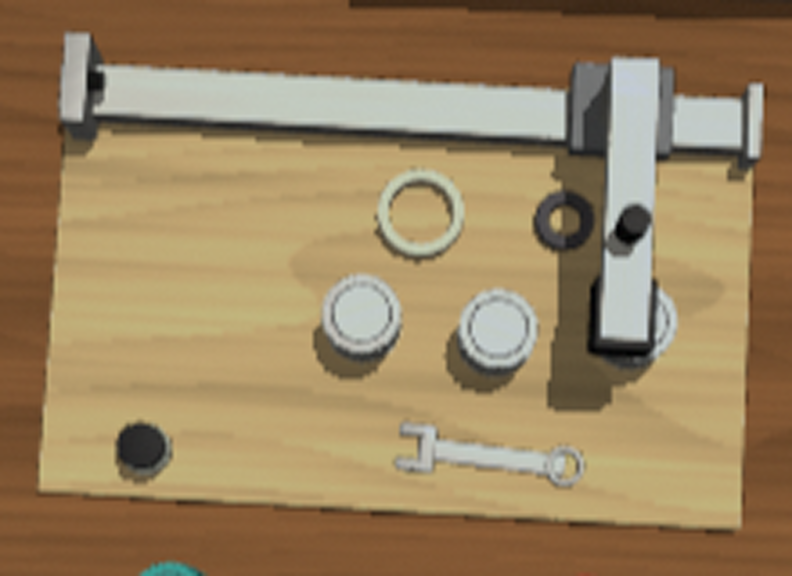

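View pics/scenec.png

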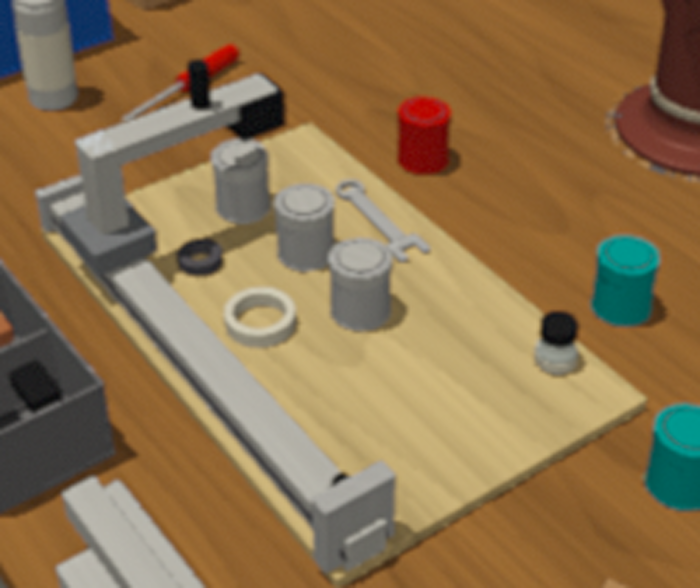

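The crop confirms it: three grey tins in a row (crop pixels (361,315), (498,328) and (640,325)), a black post at (632,222) on the carriage arm, and the end stop at (78,80). Next I'll measure the positions.

Run:
```python
from h import *
im,d=[np.load("pics/top0.npz")[k] for k in("im","d")]
P=cloud("top",d)
Z=P[...,2]
# board corners from edges: board colour mask
hsv=cv2.cvtColor(im,cv2.COLOR_RGB2HSV)
m=((hsv[...,0]>18)&(hsv[...,0]<32)&(hsv[...,1]>60)&(hsv[...,2]>110)).astype(np.uint8)
m[:140]=0;m[300:]=0;m[:,:210]=0;m[:,430:]=0
m=cv2.morphologyEx(m,cv2.MORPH_OPEN,np.ones((3,3)))
n,l,st,_=cv2.connectedComponentsWithStats(m);k=1+np.argmax(st[1:,4]);print(st[k])
M=l==k
def edge(pts):
    pts=np.array(pts);return pts
near=np.array([ray("top",u,np.where(M[:,u])[0].max()+.5,.015) for u in range(235,405) ])
pf=np.polyfit(near[:,1],near[:,0],1);print("near edge yaw",np.arctan(-pf[0]), np.std(near[:,0]-np.polyval(pf,near[:,1])))
L=np.array([ray("top",np.where(M[v])[0].min()-.5,v,.015) for v in range(200,275)]);pl=np.polyfit(L[:,0],L[:,1],1)
R_=np.array([ray("top",np.where(M[v])[0].max()+.5,v,.015) for v in range(200,280)]);pr=np.polyfit(R_[:,0],R_[:,1],1)
print("side yaws",np.arctan(pl[0]),np.arctan(pr[0]))
yaw=np.arctan(-pf[0])
# board y-dir = (-sin, cos); x-dir=(cos,sin)
ex=np.array([np.cos(yaw),np.sin(yaw)]);ey=np.array([-np.sin(yaw),np.cos(yaw)])
print("near x",np.mean(near[:,:2]@ex),"left y",np.mean(L[:,:2]@ey),"right y",np.mean(R_[:,:2]@ey))
o=ex*(np.mean(near[:,:2]@ex)+.175)+ey*(np.mean(L[:,:2]@ey)+np.mean(R_[:,:2]@ey))/2
print("origin",o)
m2=(abs(Z-.085)<.012)
m2[:215]=0;m2[260:]=0;m2[:,:290]=0;m2[:,410:]=0
n,l,st,c=cv2.connectedComponentsWithStats(m2.astype(np.uint8))
for k in range(1,n):
    if st[k,4]>30:
        ct,_=cv2.findContours((l==k).astype(np.uint8),cv2.RETR_EXTERNAL,cv2.CHAIN_APPROX_NONE)
        (u,v),rr=cv2.minEnclosingCircle(max(ct,key=len))
        p=ray("top",*c[k],.085);q=ray("top",u,v,.085)
        w=P[l==k].mean(0)
        print(st[k],c[k],(u,v,rr),p,q,w,"station",ex@(p[:2]-o),ey@(p[:2]-o))
g=(Z>.19)&(Z<.25);g[:195]=0;g[240:]=0;g[:,:360]=0;g[:,420:]=0
print("grip pts",g.sum(),P[g].mean(0),P[g][:,2].max())
hsvg=(hsv[...,2]<60)&g;print(hsvg.sum(),P[hsvg].mean(0) if hsvg.any() else 0)
a=(abs(Z-.178)<.012);a[:150]=0;a[260:]=0;a[:,:360]=0;a[:,420:]=0
W=P[a][:,:2]-o;print("arm st x",(W@ex).min(),(W@ex).max(),"y",np.percentile(W@ey,[2,50,98]))
for q in [(y,) for y in(.04,-.07,-.18)]: print(o+ex*-.03+ey*q[0])
```

```text
[  221   181   198   111 15327]
near edge yaw -0.024425530482418016 0.0008262708198394134
side yaws -0.024826391357863895 -0.026838743034110022
near x 0.38423263423206355 left y 0.293418627534744 right y -0.2640274471549453
origin [0.55942473 0.00103301]
[299 221  22  22 383] [309.94255875 231.2845953 ] (310.0, 231.36111450195312, 11.1190185546875) [0.53318225 0.03015823 0.085     ] [0.53297316 0.02999229 0.085     ] [0.53315973 0.03015427 0.0852573 ] station -0.02694598230326616 0.02847561224285012
[337 225  23  22 386] [348.06994819 235.38601036] (347.9545593261719, 235.36363220214844, 11.14572525024414) [ 0.52488974 -0.07565606  0.085     ] [ 0.52494263 -0.07533536  0.085     ] [ 0.52484602 -0.07563766  0.0854511 ] station -0.03265171026291665 -0.07750965081374613
[384 225  14  20  92] [393.56521739 234.72826087] (388.5, 234.5, 10.511998176574707) [ 0.53049937 -0.20149447  0.085     ] [ 0.53071678 -0.18746626  0.085     ] [ 0.53051443 -0.20150471  0.08492205] station -0.02397038272066005 -0.20317351793294253
grip pts 79 [ 0.58458118 -0.163907    0.2215086 ] 0.23288214899022958
56 [ 0.58218038 -0.16254737  0.21994881]
arm st x -0.05697638965344354 0.1612729220309089 y [-0.18494353 -0.16418523 -0.14527681]
[0.53041061 0.04175377]
[ 0.52772407 -0.06821342]
[ 0.52503752 -0.1781806 ]
```

```bash
python3 - <<'E'
from h import *
print(ray("top",386.7,204.2,.227))
a=cv2.imread("pics/top0.png")[190:225,370:405]; cv2.imwrite("pics/pt.png",cv2.resize(a,None,fx=16,fy=16,interpolation=cv2.INTER_NEAREST))
a=cv2.imread("pics/scene0.png")[190:240,250:310]; cv2.imwrite("pics/ps.png",cv2.resize(a,None,fx=10,fy=10,interpolation=cv2.INTER_NEAREST))
E
python3 -m jog '{"linear":[[0,0,-1],[0,0,-1],[0,0,-1],[0,0,-0.4]],"delta_rot":[[0,0,-0.93],[0,0,-0.93],[0,0,-0.94],[0,0,0]],"gripper":[-1,-1,-1,-1]}' 30
```

```text
[ 0.58843424 -0.16632233  0.227     ]
time_s: 0.5
tool_pos: [0.2625, 0.5959, 0.3039]
eef_rot: [[-1.0, 0.024, 0.001], [0.024, 1.0, 0.005], [-0.001, 0.005, -1.0]]
ft_force: [1.0, 0.1, 0.0]
gripper_width: 0.0851
```

View pics/pt.png

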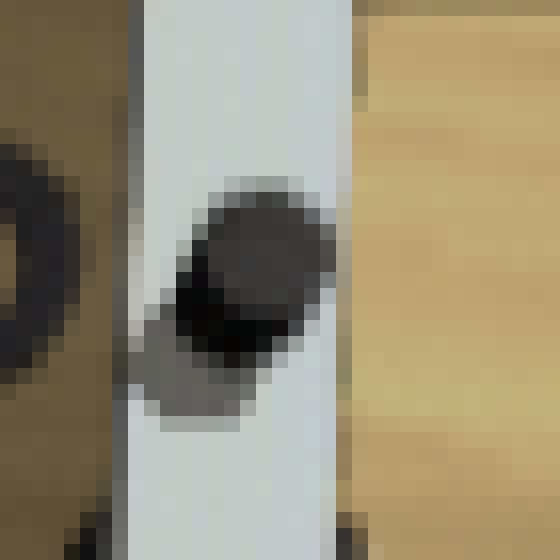

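View pics/ps.png

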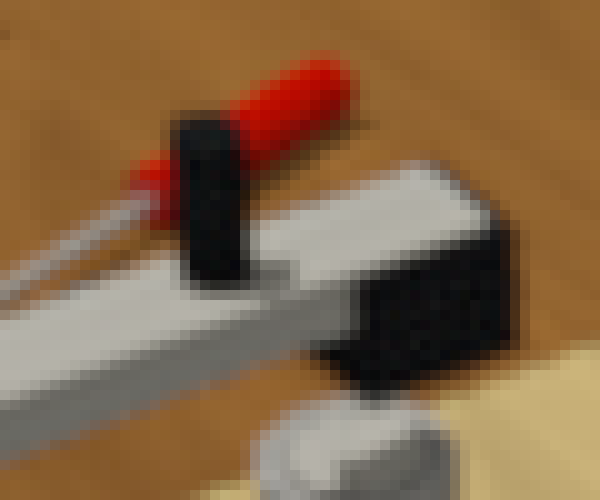

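The post's top disc is centred near (386.1,205.0) in "top" and (270.3,202.3) in "scene". I'll triangulate it.

```bash
python3 - <<'E'
from h import *
p=ray("top",386.1,205.0,.227);print(p,ray("scene",270.2,202.3,.227),proj("scene",p))
im=np.load("pics/top0.npz")["im"];
E
python3 -m jog '{"linear":[[-0.7,-1,0],[-0.7,-1,0],[-0.6,-1,0],[-0.5,-1,0],[-0.5,-1,0],[-0.5,-1,0],[-0.5,-1,0],[-0.5,-1,0],[-0.5,-1,0],[-0.5,-1,0]],"delta_rot":[[0,0,0],[0,0,0],[0,0,0],[0,0,0],[0,0,0],[0,0,0],[0,0,0],[0,0,0],[0,0,0],[0,0,0]],"gripper":[-1,-1,-1,-1,-1,-1,-1,-1,-1,-1]}'
```

```text
[ 0.58632271 -0.16483143  0.227     ] [ 0.58400008 -0.16473315  0.227     ] (np.float64(269.45773074099554), np.float64(202.55194222585956))
time_s: 1.5
tool_pos: [0.4196, 0.2892, 0.2998]
eef_rot: [[-1.0, 0.027, -0.002], [0.027, 1.0, -0.001], [0.002, -0.001, -1.0]]
ft_force: [0.6, -0.2, 0.0]
gripper_width: 0.0856
```

```bash
python3 -m jog '{"linear":[[-0.5,-1,0],[-0.5,-1,0],[-0.5,-1,0],[-0.5,-1,0],[-0.5,-1,0],[-0.5,-1,0],[-0.5,-1,0],[-0.5,-1,0],[-0.5,-1,0],[-0.5,-1,0]],"delta_rot":[[0,0,0],[0,0,0],[0,0,0],[0,0,0],[0,0,0],[0,0,0],[0,0,0],[0,0,0],[0,0,0],[0,0,0]],"gripper":[-1,-1,-1,-1,-1,-1,-1,-1,-1,-1]}'
python3 -m jog '{"linear":[[-0.3,-1,0],[-0.3,-1,0],[-0.2,-1,0],[-0.1,-1,0],[0,-1,0],[0,0,0],[0,0,0]],"delta_rot":[[0,0,0],[0,0,0],[0,0,0],[0,0,0],[0,0,0],[0,0,0],[0,0,0]],"gripper":[-1,-1,-1,-1,-1,-1,-1]}'
```

```text
time_s: 2.5
tool_pos: [0.5623, -0.0137, 0.2997]
eef_rot: [[-1.0, 0.027, -0.002], [0.027, 1.0, 0.0], [0.002, 0.0, -1.0]]
ft_force: [0.8, 0.1, -0.1]
gripper_width: 0.0857
time_s: 3.2
tool_pos: [0.5853, -0.1633, 0.2997]
eef_rot: [[-1.0, 0.028, -0.002], [0.028, 1.0, 0.001], [0.002, 0.001, -1.0]]
ft_force: [0.1, 0.7, -0.5]
gripper_width: 0.0853
```

```bash
python3 -m jog '{"linear":[[0,0,0.8],[0,0,0.8],[0,0,0.8],[0,0,0.8],[0,0,0.45],[0,0,0],[0,0,0]],"delta_rot":[[0,0,0],[0,0,0],[0,0,0],[0,0,0],[0,0,0],[0,0,0],[0,0,0]],"gripper":[-1,-1,-1,-1,-1,-1,-1]}'
python3 - <<'E'
from h import *
im,d=r.get_image("scene");cv2.imwrite("pics/s1.png",cv2.resize(im[150:270,200:350,::-1],None,fx=5,fy=5))
E
```

```text
time_s: 3.9
tool_pos: [0.5863, -0.1615, 0.1916]
eef_rot: [[-1.0, 0.022, -0.0], [0.022, 1.0, 0.001], [0.0, 0.001, -1.0]]
ft_force: [0.5, 0.8, 0.2]
gripper_width: 0.0852
```

View pics/s1.png

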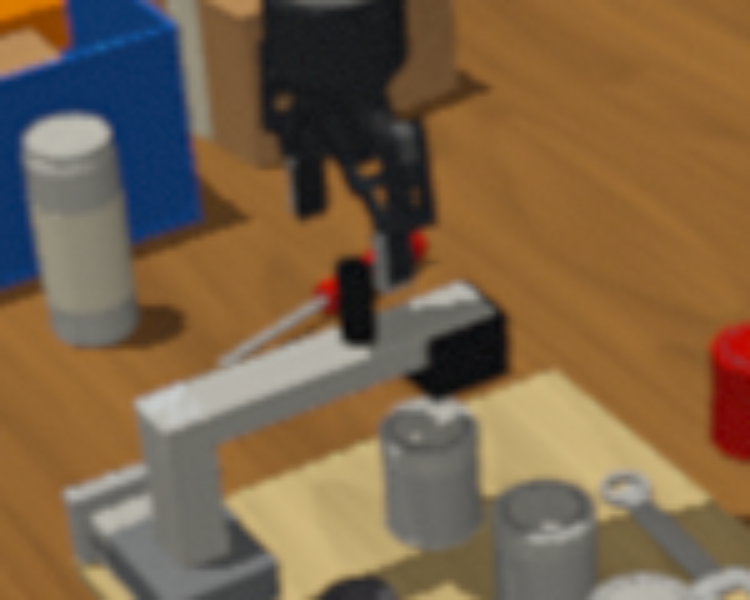

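Run:
```python
from h import *
for X in [(0.5863,-.1615,.1916),(0.5863,-.1615,.205),(.5873,-.1185,.205),(.5853,-.2045,.205),(.5855,-.1648,.227)]:
    u,v=proj("scene",X);print(X,(u-200)*5,(v-150)*5)
im,d=r.get_image("top");cv2.imwrite("pics/t1.png",cv2.resize(im[150:270,320:470,::-1],None,fx=5,fy=5))
```

```text
(0.5863, -0.1615, 0.1916) 354.80495964781227 319.57010968385066
(0.5863, -0.1615, 0.205) 353.193439747061 299.2205197829559
(0.5873, -0.1185, 0.205) 393.3054681377317 333.9156512617768
(0.5853, -0.2045, 0.205) 314.72215877850147 265.94456229801165
(0.5855, -0.1648, 0.227) 348.600693280664 262.31069490527716
```

View pics/t1.png

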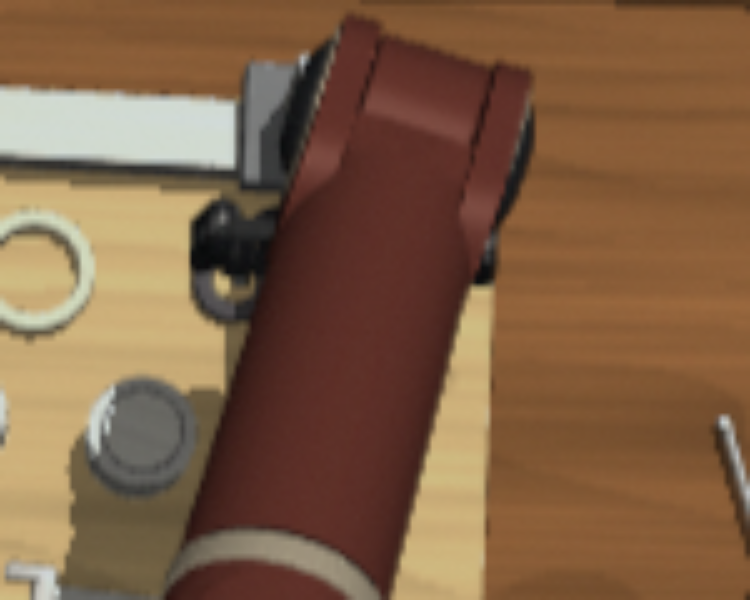

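Run:
```python
from h import *
im,d=r.get_image("scene");P=cloud("scene",d)
np.savez("pics/s2.npz",im=im,d=d)
Q=P.reshape(-1,3);m=(abs(Q[:,0]-.586)<.12)&(abs(Q[:,1]+.16)<.12)&(Q[:,2]>.15)&(Q[:,2]<.4)
for z in np.arange(.17,.33,.01):
    k=m&(abs(Q[:,2]-z)<.005)
    if k.any(): 
        q=Q[k];e=q[q[:,1].argsort()]
        print(round(z,3),k.sum(),q[:,0].min().round(3),q[:,0].max().round(3),q[:,1].min().round(3),q[:,1].max().round(3),np.histogram(q[:,1],np.arange(-.24,-.07,.02))[0])
g=cv2.resize(im[180:220,250:290,::-1],None,fx=14,fy=14,interpolation=cv2.INTER_NEAREST);cv2.imwrite("pics/s2.png",g)
print(r.sense()["tool_pos"],r.sense()["gripper_width"])
```

```text
0.17 230 0.496 0.706 -0.181 -0.135 [  0   0   1  12 186  31   0   0]
0.18 531 0.501 0.705 -0.185 -0.136 [  0   0  17 232 276   6   0   0]
0.19 23 0.575 0.596 -0.164 -0.152 [ 0  0  0  4 19  0  0  0]
0.2 27 0.573 0.596 -0.162 -0.149 [ 0  0  0  5 22  0  0  0]
0.21 23 0.58 0.595 -0.168 -0.152 [ 0  0  0  6 17  0  0  0]
0.22 28 0.577 0.595 -0.169 -0.152 [ 0  0  0  6 22  0  0  0]
0.23 26 0.575 0.595 -0.172 -0.15 [ 0  0  0 14 12  0  0  0]
0.24 22 0.576 0.598 -0.21 -0.11 [ 0 13  0  0  0  0  9  0]
0.25 55 0.572 0.6 -0.209 -0.103 [ 0 27  2  0  0  0 26  0]
0.26 49 0.573 0.598 -0.214 -0.102 [ 0 24  0  0  0  0 25  0]
0.27 56 0.576 0.598 -0.214 -0.101 [ 0 27  2  0  0  1 26  0]
0.28 32 0.574 0.6 -0.216 -0.091 [ 0 20  0  0  0  0 10  2]
0.29 90 0.575 0.601 -0.234 -0.084 [14  9  4  0  0  4 23 36]
0.3 86 0.576 0.605 -0.233 -0.085 [14  1  9  6  1 18 11 26]
0.31 101 0.576 0.604 -0.232 -0.086 [15  1 10 10  3 25  5 32]
0.32 96 0.576 0.606 -0.228 -0.087 [ 8  4  1 11  7 23  4 38]
[ 0.58684437 -0.16272025  0.19273629] 0.08538210650133869
```

View pics/s2.png

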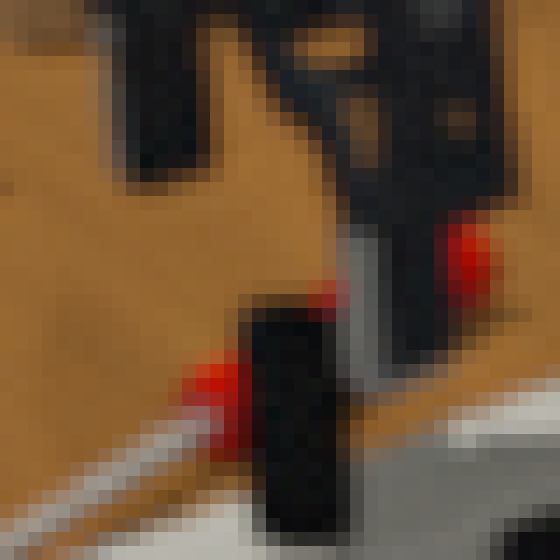

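Run:
```python
from h import *
d=np.load("pics/scene0.npz")["d"];P=cloud("scene",d)
Q=P.reshape(-1,3);m=(abs(Q[:,0]-.262)<.12)&(abs(Q[:,1]-.594)<.12)&(Q[:,2]>.15)&(Q[:,2]<.4)
for z in np.arange(.17,.33,.01):
    k=m&(abs(Q[:,2]-z)<.005)
    if k.any(): 
        q=Q[k]; print(round(z,3),k.sum(),q[:,0].min().round(3),q[:,0].max().round(3),q[:,1].min().round(3),q[:,1].max().round(3))
```

```text
0.24 8 0.237 0.287 0.552 0.639
0.25 67 0.232 0.292 0.542 0.648
0.26 100 0.234 0.292 0.542 0.65
0.27 108 0.234 0.292 0.541 0.65
0.28 75 0.231 0.292 0.543 0.646
0.29 132 0.223 0.305 0.523 0.664
0.3 244 0.224 0.304 0.523 0.666
0.31 279 0.224 0.303 0.525 0.659
0.32 215 0.227 0.302 0.526 0.661
```

The camera shows the open fingertips about 45 mm behind the reported TCP, in both this image and the start image, where 13 mm was expected. I'll trust the camera and go lower in small steps, checking each one.

```bash
python3 -m jog '{"linear":[[0,0,0.4],[0,0,0.4],[0,0,0.2],[0,0,0],[0,0,0]],"delta_rot":[[0,0,0],[0,0,0],[0,0,0],[0,0,0],[0,0,0]],"gripper":[-1,-1,-1,-1,-1]}'
python3 - <<'E'
from h import *
im,d=r.get_image("scene");P=cloud("scene",d)
Q=P.reshape(-1,3);m=(abs(Q[:,0]-.586)<.03)&((abs(Q[:,1]+.21)<.02)|(abs(Q[:,1]+.11)<.02))&(Q[:,2]>.15)&(Q[:,2]<.4)
for z in np.arange(.17,.25,.01):
    k=m&(abs(Q[:,2]-z)<.005);print(z,k.sum())
g=cv2.resize(im[180:230,250:300,::-1],None,fx=12,fy=12,interpolation=cv2.INTER_NEAREST);cv2.imwrite("pics/s3.png",g)
E
```

```text
time_s: 4.55
tool_pos: [0.5859, -0.1631, 0.1612]
eef_rot: [[-1.0, 0.024, -0.001], [0.024, 1.0, 0.0], [0.001, 0.0, -1.0]]
ft_force: [-0.3, -0.1, -0.1]
gripper_width: 0.0855
0.17 0
0.18000000000000002 0
0.19000000000000003 0
0.20000000000000004 0
0.21000000000000005 33
0.22000000000000006 41
0.23000000000000007 61
0.24000000000000007 43
```

View pics/s3.png

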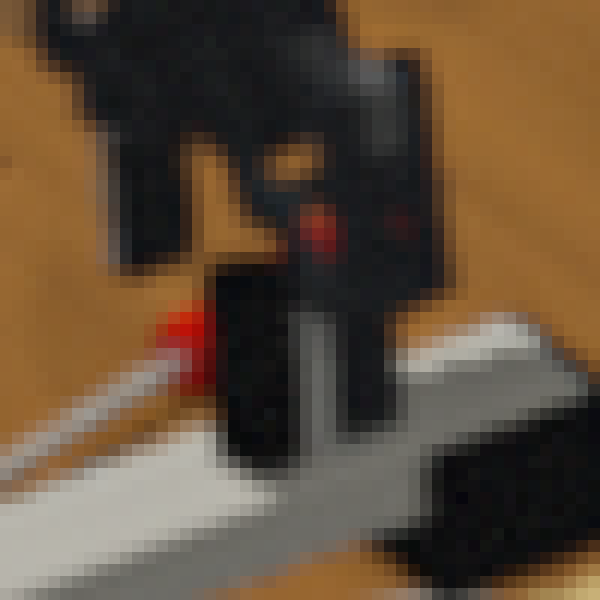

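The fingers straddle the post, with their tips near z ≈ 0.206. They touch nothing, even though the reported TCP is below the arm's top face. Closing now.

```bash
python3 -m jog '{"linear":[[0,0,0],[0,0,0],[0,0,0],[0,0,0],[0,0,0],[0,0,0],[0,0,0],[0,0,0]],"delta_rot":[[0,0,0],[0,0,0],[0,0,0],[0,0,0],[0,0,0],[0,0,0],[0,0,0],[0,0,0]],"gripper":[1,1,1,1,1,1,1,1]}' 40
python3 - <<'E'
from h import *
im,d=r.get_image("scene")
g=cv2.resize(im[180:230,250:300,::-1],None,fx=12,fy=12,interpolation=cv2.INTER_NEAREST);cv2.imwrite("pics/s4.png",g)
E
```

```text
time_s: 5.4
tool_pos: [0.586, -0.1634, 0.1618]
eef_rot: [[-1.0, 0.024, 0.0], [0.024, 1.0, -0.001], [-0.0, -0.001, -1.0]]
ft_force: [-0.5, -0.1, 2.3]
gripper_width: 0.0208
```

View pics/s4.png

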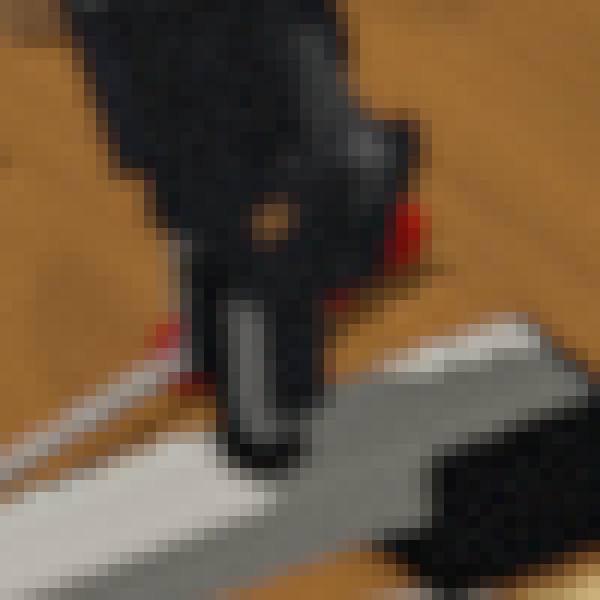

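```bash
python3 -m jog '{"linear":[[0,0.2,0],[0,0.4,0],[0,0.6,0],[0,0.6,0],[0,0.6,0],[0,0.6,0],[0,0.6,0],[0,0.6,0],[0,0.6,0],[0,0.6,0]],"delta_rot":[[0,0,0],[0,0,0],[0,0,0],[0,0,0],[0,0,0],[0,0,0],[0,0,0],[0,0,0],[0,0,0],[0,0,0]],"gripper":[1,1,1,1,1,1,1,1,1,1]}'
```

```text
time_s: 6.45
tool_pos: [0.5902, 0.0005, 0.1618]
eef_rot: [[-1.0, 0.023, 0.001], [0.023, 1.0, -0.0], [-0.001, -0.0, -1.0]]
ft_force: [0.8, -2.3, 1.9]
gripper_width: 0.021
```

```bash
python3 -m jog '{"linear":[[0,0.6,0],[0,0.6,0],[0,0.6,0],[0,0.6,0],[0,0.6,0],[0,0.4,0],[0,0.2,0]],"delta_rot":[[0,0,0],[0,0,0],[0,0,0],[0,0,0],[0,0,0],[0,0,0],[0,0,0]],"gripper":[1,1,1,1,1,1,1]}'
python3 - <<'E'
from h import *
im,d=r.get_image("scene");np.savez("pics/s5.npz",im=im,d=d)
g=cv2.resize(im[180:390,200:450,::-1],None,fx=2.8,fy=2.8,interpolation=cv2.INTER_CUBIC);cv2.imwrite("pics/s5.png",g)
E
```

```text
time_s: 7.15
tool_pos: [0.593, 0.1094, 0.1618]
eef_rot: [[-1.0, 0.021, 0.002], [0.021, 1.0, 0.001], [-0.002, 0.001, -1.0]]
ft_force: [3.9, -3.1, 3.2]
gripper_width: 0.0209
```

View pics/s5.png

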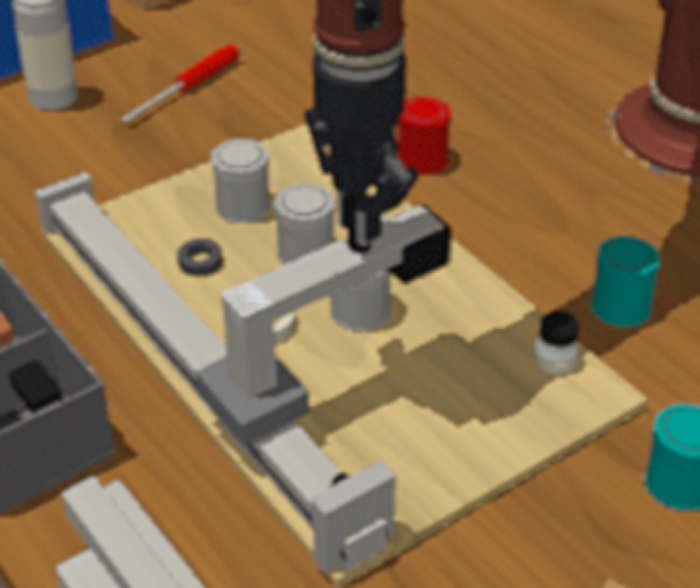

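The carriage slides cleanly at about 3 N. It has roughly 80 mm to go, so I'll slow down near the stop.

```bash
python3 -m jog '{"linear":[[-0.03,0.3,0],[-0.03,0.5,0],[0,0.5,0],[0,0.3,0],[0,0.2,0]],"delta_rot":[[0,0,0],[0,0,0],[0,0,0],[0,0,0],[0,0,0]],"gripper":[1,1,1,1,1]}'
python3 -m jog '{"linear":[[0,0.15,0],[0,0.15,0],[0,0.1,0],[0,0,0]],"delta_rot":[[0,0,0],[0,0,0],[0,0,0],[0,0,0]],"gripper":[1,1,1,1]}'
```

```text
time_s: 7.7
tool_pos: [0.5941, 0.1611, 0.1618]
eef_rot: [[-1.0, 0.024, -0.003], [0.024, 1.0, -0.0], [0.003, -0.0, -1.0]]
ft_force: [0.1, -3.6, 6.8]
gripper_width: 0.0209
time_s: 8.1
tool_pos: [0.5944, 0.173, 0.1618]
eef_rot: [[-1.0, 0.024, -0.003], [0.024, 1.0, 0.0], [0.003, 0.0, -1.0]]
ft_force: [-1.3, -0.8, 6.1]
gripper_width: 0.021
```

Run:
```python
from h import *
im,d=r.get_image("scene");np.savez("pics/s6.npz",im=im,d=d)
g=cv2.resize(im[290:390,260:380,::-1],None,fx=5,fy=5,interpolation=cv2.INTER_CUBIC);cv2.imwrite("pics/s6.png",g)
```

```text
(no output)
```

View pics/s6.png

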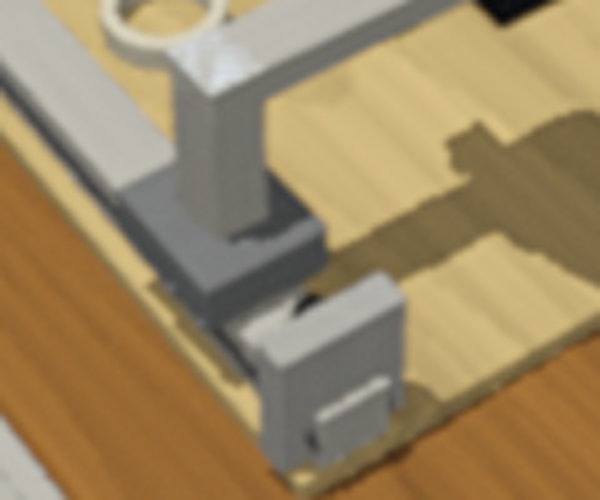

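The carriage is about 20–30 mm short of the stop.

```bash
python3 -m jog '{"linear":[[0,0.2,0],[0,0.2,0],[0,0.1,0]],"delta_rot":[[0,0,0],[0,0,0],[0,0,0]],"gripper":[1,1,1]}'
python3 -m jog '{"linear":[[0,0.15,0],[0,0.1,0]],"delta_rot":[[0,0,0],[0,0,0]],"gripper":[1,1]}'
```

```text
time_s: 8.45
tool_pos: [0.5948, 0.1876, 0.1618]
eef_rot: [[-1.0, 0.024, -0.003], [0.024, 1.0, -0.0], [0.003, -0.001, -1.0]]
ft_force: [-1.3, -1.9, 6.7]
gripper_width: 0.0211
time_s: 8.65
tool_pos: [0.5949, 0.1946, 0.1618]
eef_rot: [[-1.0, 0.025, -0.003], [0.025, 1.0, -0.001], [0.003, -0.001, -1.0]]
ft_force: [-1.6, -2.4, 6.4]
gripper_width: 0.0211
```

```bash
python3 -m jog '{"linear":[[0,0.1,0],[0,0.1,0]],"delta_rot":[[0,0,0],[0,0,0]],"gripper":[1,1]}'
python3 -m jog '{"linear":[[0,0.1,0],[0,0.1,0]],"delta_rot":[[0,0,0],[0,0,0]],"gripper":[1,1]}'
python3 - <<'E'
from h import *
im,d=r.get_image("scene");np.savez("pics/s7.npz",im=im,d=d)
g=cv2.resize(im[290:390,260:380,::-1],None,fx=5,fy=5,interpolation=cv2.INTER_CUBIC);cv2.imwrite("pics/s7.png",g)
E
```

```text
time_s: 8.85
tool_pos: [0.5951, 0.2003, 0.1618]
eef_rot: [[-1.0, 0.025, -0.003], [0.025, 1.0, -0.001], [0.003, -0.001, -1.0]]
ft_force: [-0.6, -2.6, 6.2]
gripper_width: 0.0205
time_s: 9.05
tool_pos: [0.595, 0.2008, 0.1618]
eef_rot: [[-1.0, 0.028, -0.005], [0.028, 1.0, -0.009], [0.005, -0.009, -1.0]]
ft_force: [-2.3, -12.4, 9.8]
gripper_width: 0.0211
```

View pics/s7.png

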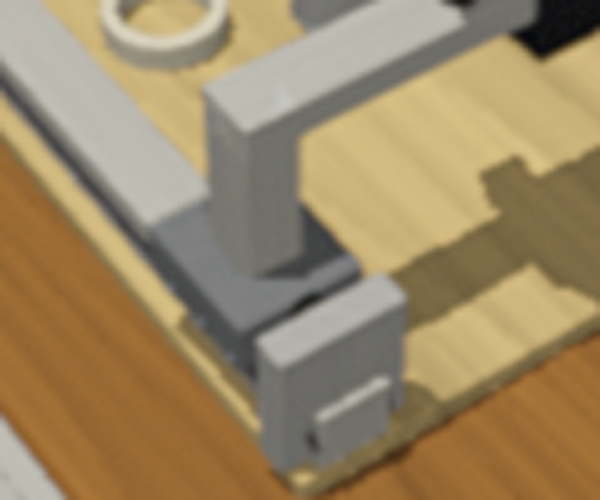

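The force jumped to 12 N while the motion stopped, so the carriage is against the stop's bumper. I'll press a little more, relax, and release.

```bash
python3 -m jog '{"linear":[[0,0.08,0],[0,0,0],[0,0,0]],"delta_rot":[[0,0,0],[0,0,0],[0,0,0]],"gripper":[1,1,1]}'
python3 -m jog '{"linear":[[0,-0.1,0],[0,0,0],[0,0,0],[0,0,0],[0,0,0],[0,0,0],[0,0,0]],"delta_rot":[[0,0,0],[0,0,0],[0,0,0],[0,0,0],[0,0,0],[0,0,0],[0,0,0]],"gripper":[1,-1,-1,-1,-1,-1,-1]}'
```

```text
time_s: 9.4
tool_pos: [0.595, 0.2007, 0.1618]
eef_rot: [[-1.0, 0.03, -0.006], [0.03, 0.999, -0.011], [0.006, -0.011, -1.0]]
ft_force: [-2.8, -11.9, 9.5]
gripper_width: 0.0207
time_s: 10.1
tool_pos: [0.5964, 0.207, 0.1613]
eef_rot: [[-1.0, 0.023, -0.0], [0.023, 1.0, 0.0], [0.0, 0.0, -1.0]]
ft_force: [-0.0, 1.1, -1.5]
gripper_width: 0.0855
```

```bash
python3 -m jog '{"linear":[[0,0,-0.8],[0,0,-1],[0,0,-1],[0,0,-1],[0,0,-0.5],[0.6,-1,0],[0.7,-1,0],[0.657,-1,0],[0,-1,0],[0,-1,0]],"delta_rot":[[0,0,0],[0,0,0],[0,0,0],[0,0,0],[0,0,0],[0,0,0],[0,0,0],[0,0,0],[0,0,0],[0,0,0]],"gripper":[-1,-1,-1,-1,-1,-1,-1,-1,-1,-1]}'
python3 -m jog '{"linear":[[0,-0.95,0],[0,0,1],[0,0,1],[0,0,0.8],[0,0,0],[0,0,0]],"delta_rot":[[0,0,0],[0,0,0],[0,0,0],[0,0,0],[0,0,0],[0,0,0]],"gripper":[-1,-1,-1,-1,-1,-1]}'
python3 - <<'E'
from h import *
im,d=r.get_image("scene");np.savez("pics/s8.npz",im=im,d=d)
g=cv2.resize(im[180:390,200:450,::-1],None,fx=2.8,fy=2.8,interpolation=cv2.INTER_CUBIC);cv2.imwrite("pics/s8.png",g)
im,d=r.get_image("top");np.savez("pics/t8.npz",im=im,d=d)
g=cv2.resize(im[145:305,210:430,::-1],None,fx=3.6,fy=3.6,interpolation=cv2.INTER_CUBIC);cv2.imwrite("pics/t8.png",g)
E
```

```text
time_s: 11.1
tool_pos: [0.5336, 0.0573, 0.291]
eef_rot: [[-1.0, 0.023, 0.0], [0.023, 1.0, 0.0], [-0.0, 0.0, -1.0]]
ft_force: [0.5, -0.2, -0.6]
gripper_width: 0.0856
time_s: 11.7
tool_pos: [0.534, 0.0297, 0.207]
eef_rot: [[-1.0, 0.024, 0.0], [0.024, 1.0, -0.0], [-0.0, -0.0, -1.0]]
ft_force: [0.7, 0.0, 0.3]
gripper_width: 0.0853
```

View pics/s8.png

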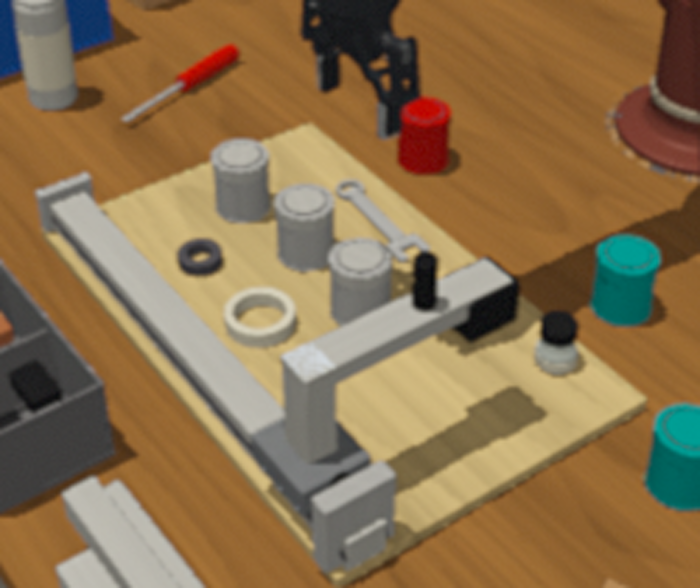

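View pics/t8.png

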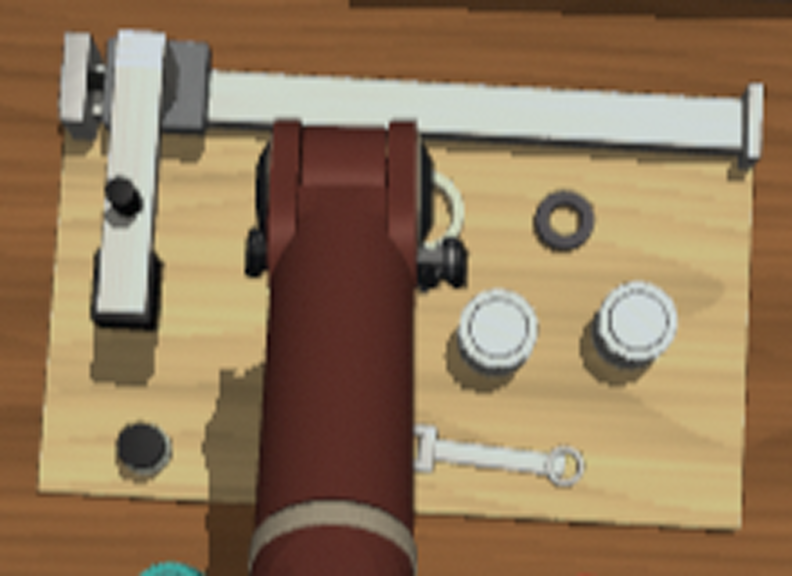

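Run:
```python
from h import *
z=np.load("pics/t8.npz");im,d=z["im"],z["d"];P=cloud("top",d)
g=cv2.resize(im[148:188,224:274,::-1],None,fx=14,fy=14,interpolation=cv2.INTER_NEAREST);cv2.imwrite("pics/t8z.png",g)
z2=np.load("pics/s8.npz");g=cv2.resize(z2["im"][325:375,285:345,::-1],None,fx=12,fy=12,interpolation=cv2.INTER_NEAREST);cv2.imwrite("pics/s8z.png",g)
ex=np.array([1,-.0247]);ey=np.array([.0247,1]);o=np.array([.5594,.001])
for n,zz in(("top",z),("scene",z2)):
    Q=cloud(n,zz["d"]).reshape(-1,3);s=np.c_[(Q[:,:2]-o)@ex,(Q[:,:2]-o)@ey,Q[:,2]]
    m=(s[:,1]>.1)&(s[:,1]<.32)&(abs(s[:,0]-.145)<.045)
    for zc in(.055,.065,.075,.085,.095):
        k=m&(abs(s[:,2]-zc)<.005);print(n,zc,np.histogram(s[k,1],np.arange(.12,.30,.006))[0])
```

```text
top 0.055 [15 14 16 19 17 15 19  0  0  0  0  1  1  0  0  0  0  0  0  1  3 14 10  1
  2  0  2  0  0]
top 0.065 [0 1 0 1 0 0 8 1 2 3 2 1 0 0 0 0 0 0 0 0 0 2 6 3 1 0 0 0 0]
top 0.075 [ 0  0  0  0  0  0 11 13 14 13 15 10  0  0  0  0  0  0  2 16  6  9  7  1
  1  1  0  0  0]
top 0.085 [ 0  0  0  0  0  0 18 40 35 38 26 15  0  0  0  0  0  0  9 30 10 16 30 28
 30 10  0  0  0]
top 0.095 [ 0  0  0  0  0  0  1  2  1  1  5  2  0  0  0  0  0  0  1  1  0  6 24 23
 24  3  0  0  0]
scene 0.055 [18 23 20  2  0  0  0  0  3  1  2  1  1  2  3  2  2  2  2  2  5  0  1  3
  4 87 28  8  0]
scene 0.065 [ 0  0  0  0  0  0  0  4  2  6  1  6  4  3  4  4  4  5  3  4 10  0  1  6
  5 69  3  0  0]
scene 0.075 [ 0  0  0  0  0  0  0  3  5  5  3  3  5  5  5  4  7  4  6 10 48  0  0  6
  5 79  1  0  0]
scene 0.085 [ 0  0  0  0  0  0  2 20 19 23 19 27 18 25 28 35 65 55 59 67 40  9 20 32
 34 86  3  0  0]
scene 0.095 [ 0  0  0  0  0  0  0  0  0  0  0  3  4  7  3  4 35  2  0  0  0  0 11 39
 38 28  0  0  0]
```

View pics/t8z.png

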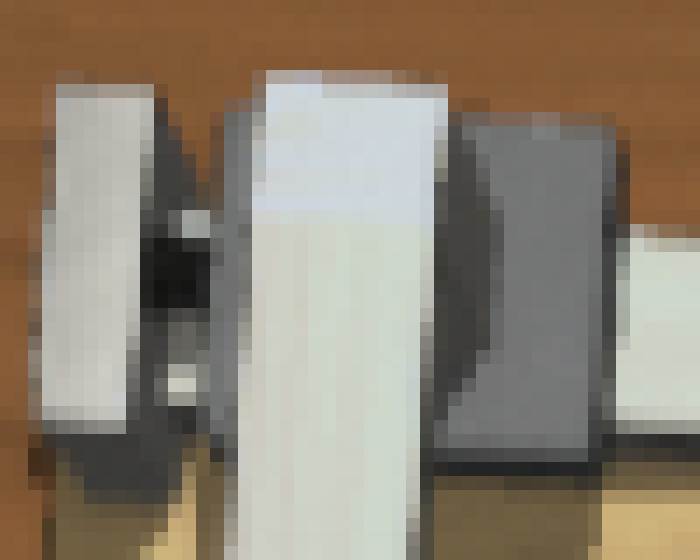

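View pics/s8z.png

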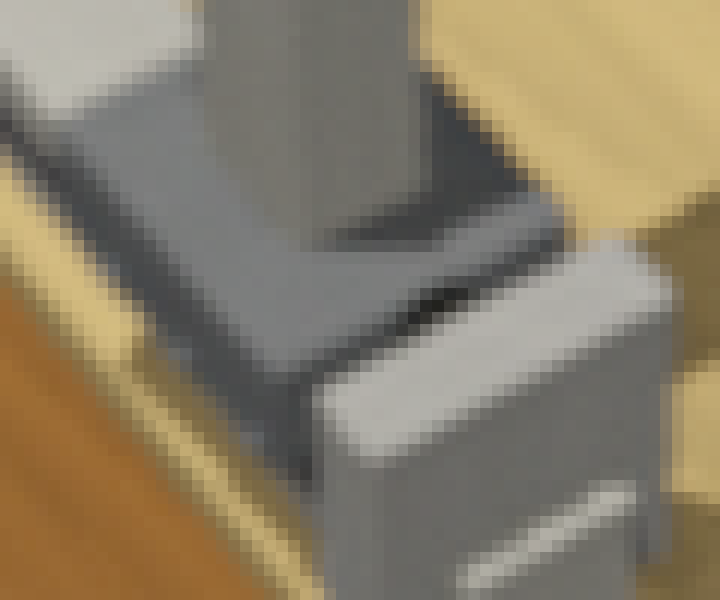

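In both zooms the bumper fills the gap between the stop face and the carriage, so the carriage is seated. Now I'll descend over tin 1 at (0.533, 0.030).

```bash
python3 -m jog '{"linear":[[0,0,1],[0,0,1],[0,0,1],[0,0,1],[0,0,0.6],[0,0,0.4],[0,0,0],[0,0,0]],"delta_rot":[[0,0,0],[0,0,0],[0,0,0],[0,0,0],[0,0,0],[0,0,0],[0,0,0],[0,0,0]],"gripper":[-1,-1,-1,-1,-1,-1,-1,-1]}'
python3 - <<'E'
from h import *
im,d=r.get_image("scene");np.savez("pics/s9.npz",im=im,d=d)
g=cv2.resize(im[220:310,280:400,::-1],None,fx=6,fy=6,interpolation=cv2.INTER_CUBIC);cv2.imwrite("pics/s9.png",g)
E
```

```text
time_s: 12.6
tool_pos: [0.5349, 0.0297, 0.0576]
eef_rot: [[-1.0, 0.024, 0.002], [0.024, 1.0, 0.0], [-0.002, 0.0, -1.0]]
ft_force: [0.3, 0.8, 0.3]
gripper_width: 0.0857
```

View pics/s9.png

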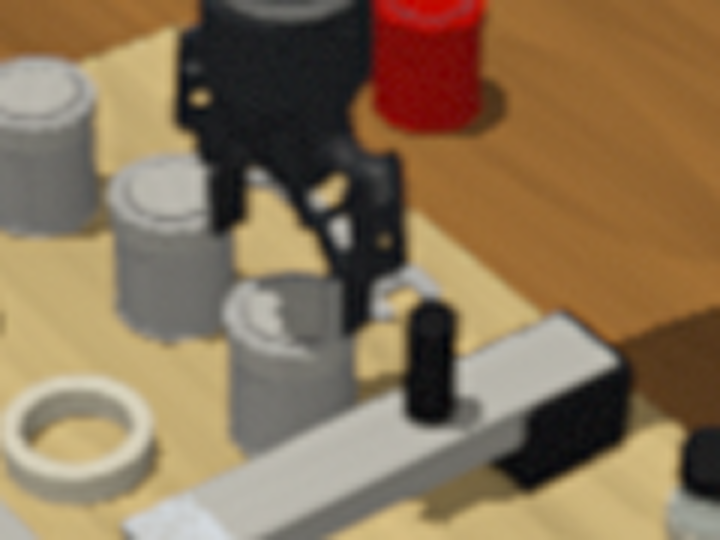

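The fingers straddle tin 1, with the midpoint of their tips directly above its centre. I'll lower and grip.

```bash
python3 -m jog '{"linear":[[0,0,0.6],[0,0,0.6],[0,0,0.4],[0,0,0.3],[0,0,0],[0,0,0]],"delta_rot":[[0,0,0],[0,0,0],[0,0,0],[0,0,0],[0,0,0],[0,0,0]],"gripper":[-1,-1,-1,-1,-1,-1]}'
python3 - <<'E'
from h import *
im,d=r.get_image("scene")
g=cv2.resize(im[220:310,280:400,::-1],None,fx=6,fy=6,interpolation=cv2.INTER_CUBIC);cv2.imwrite("pics/s10.png",g)
E
```

```text
time_s: 13.25
tool_pos: [0.5341, 0.0296, -0.0001]
eef_rot: [[-1.0, 0.024, 0.001], [0.024, 1.0, -0.0], [-0.001, 0.0, -1.0]]
ft_force: [0.7, 0.5, 0.6]
gripper_width: 0.0851
```

View pics/s10.png

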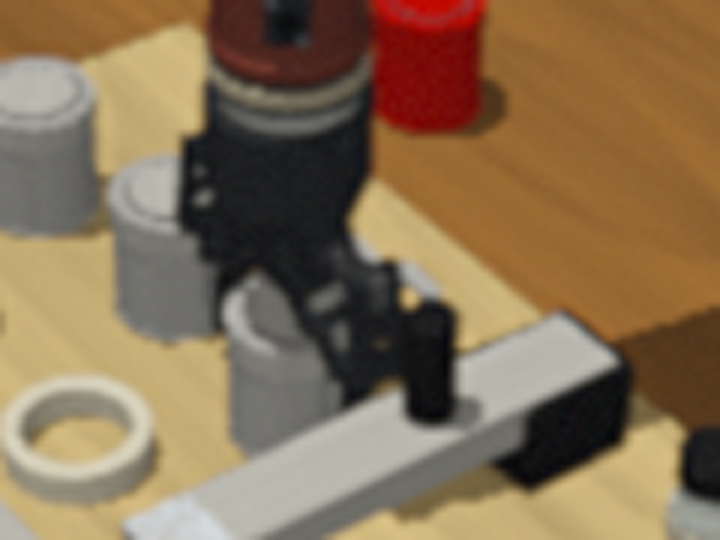

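```bash
python3 -m jog '{"linear":[[0,0,0],[0,0,0],[0,0,0],[0,0,0],[0,0,0],[0,0,0]],"delta_rot":[[0,0,0],[0,0,0],[0,0,0],[0,0,0],[0,0,0],[0,0,0]],"gripper":[1,1,1,1,1,1]}' 40
python3 -m jog '{"linear":[[0,0,-0.2],[0,0,-0.4],[0,0,-0.5],[0,0,-0.4],[0,0,-0.2],[0,0,0],[0,0,0],[0,0,0],[0,0,0]],"delta_rot":[[0,0,0],[0,0,0],[0,0,0],[0,0,0],[0,0,0],[0,0,0],[0,0,0],[0,0,0],[0,0,0]],"gripper":[1,1,1,1,1,1,1,1,1]}'
python3 - <<'E'
from h import *
s=r.sense();print(np.round(s["ft_force"],2),np.round(s["effort"],2),np.round(s["moment"],2))
im,d=r.get_image("scene")
s=r.sense();print(np.round(s["ft_force"],2),np.round(s["effort"],2))
g=cv2.resize(im[220:310,280:400,::-1],None,fx=6,fy=6,interpolation=cv2.INTER_CUBIC);cv2.imwrite("pics/s11.png",g)
E
```

```text
time_s: 13.9
tool_pos: [0.5342, 0.0301, 0.0003]
eef_rot: [[-1.0, 0.024, 0.001], [0.024, 1.0, 0.001], [-0.001, 0.001, -1.0]]
ft_force: [-0.7, 0.8, 6.8]
gripper_width: 0.059
time_s: 14.8
tool_pos: [0.5331, 0.0296, 0.0499]
eef_rot: [[-1.0, 0.024, -0.001], [0.024, 1.0, -0.0], [0.001, -0.0, -1.0]]
ft_force: [0.2, -0.1, -3.7]
gripper_width: 0.0589
[ 0.15 -0.09 -3.73] [-0.000e+00 -4.318e+01  1.620e+00 -1.131e+01  1.000e-02  1.000e-02
  0.000e+00] [ 0.04 -0.02  0.02]
[ 0.34  1.08 -2.86] [-0.000e+00 -4.313e+01  1.610e+00 -1.129e+01  1.000e-02  1.000e-02
  0.000e+00]
```

View pics/s11.png

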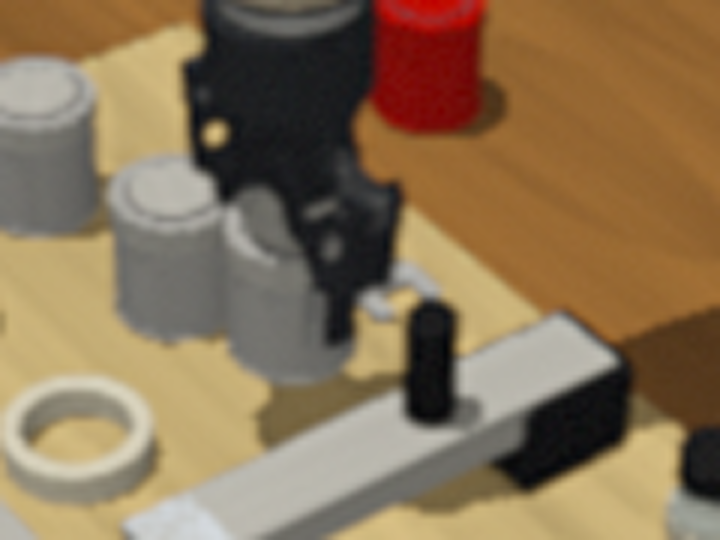

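Tin 1 is up 50 mm and upright, with a reading of about 3–3.7 N (≈0.35 kg), so it's light. I'll set it down gently.

```bash
python3 -m jog '{"linear":[[0,0,0.4],[0,0,0.5],[0,0,0.4],[0,0,0.2],[0,0,0.1],[0,0,0.05],[0,0,0],[0,0,0]],"delta_rot":[[0,0,0],[0,0,0],[0,0,0],[0,0,0],[0,0,0],[0,0,0],[0,0,0],[0,0,0]],"gripper":[1,1,1,1,1,1,1,1]}'
```

```text
time_s: 15.65
tool_pos: [0.5341, 0.0296, 0.0014]
eef_rot: [[-1.0, 0.024, 0.001], [0.024, 1.0, 0.0], [-0.001, 0.0, -1.0]]
ft_force: [0.0, 0.4, -3.2]
gripper_width: 0.0592
```

```bash
python3 -m jog '{"linear":[[0,0,0.04],[0,0,0.03],[0,0,0]],"delta_rot":[[0,0,0],[0,0,0],[0,0,0]],"gripper":[1,1,1]}'
```

```text
time_s: 15.95
tool_pos: [0.5342, 0.0297, 0.0004]
eef_rot: [[-1.0, 0.024, 0.002], [0.024, 1.0, 0.0], [-0.002, 0.0, -1.0]]
ft_force: [-1.3, -0.1, 5.3]
gripper_width: 0.0592
```

```bash
python3 -m jog '{"linear":[[0,0,0],[0,0,0],[0,0,0],[0,0,0],[0,0,-0.6],[0,0,-1],[0,0,-1],[0,0,-0.4],[0,0,0]],"delta_rot":[[0,0,0],[0,0,0],[0,0,0],[0,0,0],[0,0,0],[0,0,0],[0,0,0],[0,0,0],[0,0,0]],"gripper":[-1,-1,-1,-1,-1,-1,-1,-1,-1]}'
python3 -m jog '{"linear":[[0.22,-1,0],[0,-1,0],[0,-1,0],[0,-0.51,0],[0,0,0.7],[0,0,0.3],[0,0,0],[0,0,0]],"delta_rot":[[0,0,0],[0,0,0],[0,0,0],[0,0,0],[0,0,0],[0,0,0],[0,0,0],[0,0,0]],"gripper":[-1,-1,-1,-1,-1,-1,-1,-1]}'
python3 - <<'E'
from h import *
im,d=r.get_image("scene")
g=cv2.resize(im[200:300,260:380,::-1],None,fx=6,fy=6,interpolation=cv2.INTER_CUBIC);cv2.imwrite("pics/s12.png",g)
im,d=r.get_image("top")
g=cv2.resize(im[145:305,210:430,::-1],None,fx=3.6,fy=3.6,interpolation=cv2.INTER_CUBIC);cv2.imwrite("pics/t12.png",g)
E
```

```text
time_s: 16.85
tool_pos: [0.5349, 0.0297, 0.0904]
eef_rot: [[-1.0, 0.024, 0.004], [0.024, 1.0, 0.0], [-0.004, 0.0, -1.0]]
ft_force: [-0.5, 0.4, -0.7]
gripper_width: 0.0858
time_s: 17.65
tool_pos: [0.5242, -0.0747, 0.0583]
eef_rot: [[-1.0, 0.023, -0.002], [0.023, 1.0, 0.001], [0.002, 0.0, -1.0]]
ft_force: [0.4, -0.6, 0.2]
gripper_width: 0.0852
```

View pics/s12.png

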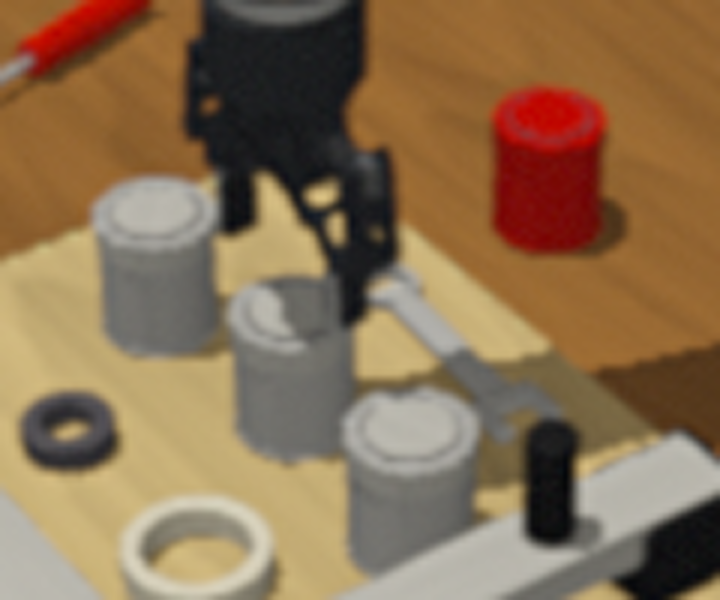

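View pics/t12.png

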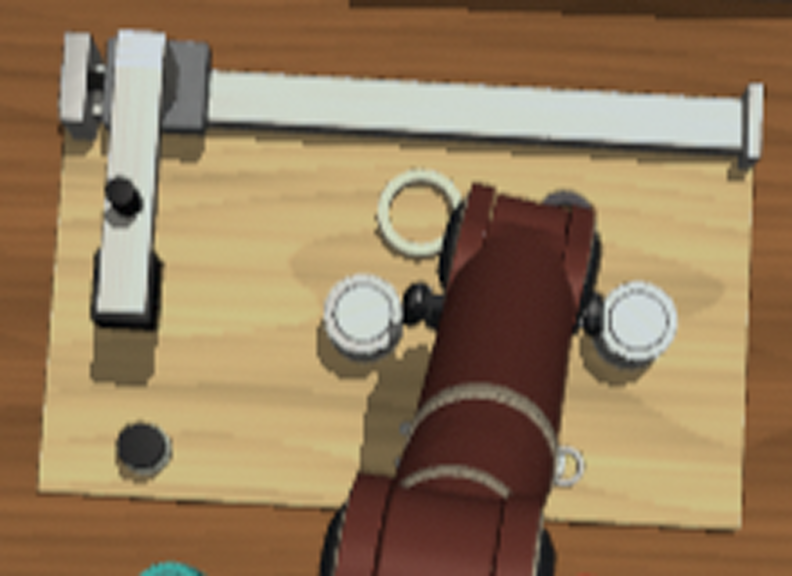

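Tin 1 stands back at its old pixel (crop (362,315)). The fingers straddle tin 2. I'll descend slightly less this time, so the knuckles stay above the neighbouring tins' tops.

```bash
python3 -m jog '{"linear":[[0,0,0.6],[0,0,0.6],[0,0,0.4],[0,0,0.17],[0,0,0],[0,0,0]],"delta_rot":[[0,0,0],[0,0,0],[0,0,0],[0,0,0],[0,0,0],[0,0,0]],"gripper":[-1,-1,-1,-1,-1,-1]}'
python3 -m jog '{"linear":[[0,0,0],[0,0,0],[0,0,0],[0,0,0],[0,0,0],[0,0,0]],"delta_rot":[[0,0,0],[0,0,0],[0,0,0],[0,0,0],[0,0,0],[0,0,0]],"gripper":[1,1,1,1,1,1]}' 40
python3 -m jog '{"linear":[[0,0,-0.2],[0,0,-0.4],[0,0,-0.5],[0,0,-0.4],[0,0,-0.2],[0,0,0],[0,0,0],[0,0,0],[0,0,0]],"delta_rot":[[0,0,0],[0,0,0],[0,0,0],[0,0,0],[0,0,0],[0,0,0],[0,0,0],[0,0,0],[0,0,0]],"gripper":[1,1,1,1,1,1,1,1,1]}'
python3 - <<'E'
from h import *
im,d=r.get_image("scene")
s=r.sense();print(np.round(s["ft_force"],2),np.round(s["effort"],2),np.round(s["moment"],2))
g=cv2.resize(im[200:300,260:380,::-1],None,fx=6,fy=6,interpolation=cv2.INTER_CUBIC);cv2.imwrite("pics/s13.png",g)
E
```

```text
time_s: 18.35
tool_pos: [0.5251, -0.0755, 0.0063]
eef_rot: [[-1.0, 0.024, 0.001], [0.024, 1.0, -0.0], [-0.001, -0.0, -1.0]]
ft_force: [0.0, -0.3, 0.6]
gripper_width: 0.0856
time_s: 18.95
tool_pos: [0.5252, -0.0754, 0.0067]
eef_rot: [[-1.0, 0.024, 0.001], [0.024, 1.0, 0.0], [-0.001, 0.0, -1.0]]
ft_force: [-0.7, 0.3, 6.5]
gripper_width: 0.0587
time_s: 19.85
tool_pos: [0.524, -0.0754, 0.0562]
eef_rot: [[-1.0, 0.024, -0.001], [0.024, 1.0, 0.0], [0.001, 0.0, -1.0]]
ft_force: [0.1, -0.5, -3.1]
gripper_width: 0.0594
[ 0.54  0.07 -3.85] [-0.000e+00 -4.281e+01  1.490e+00 -1.150e+01  1.000e-02  1.000e-02
  0.000e+00] [-0.02 -0.03 -0.02]
```

View pics/s13.png

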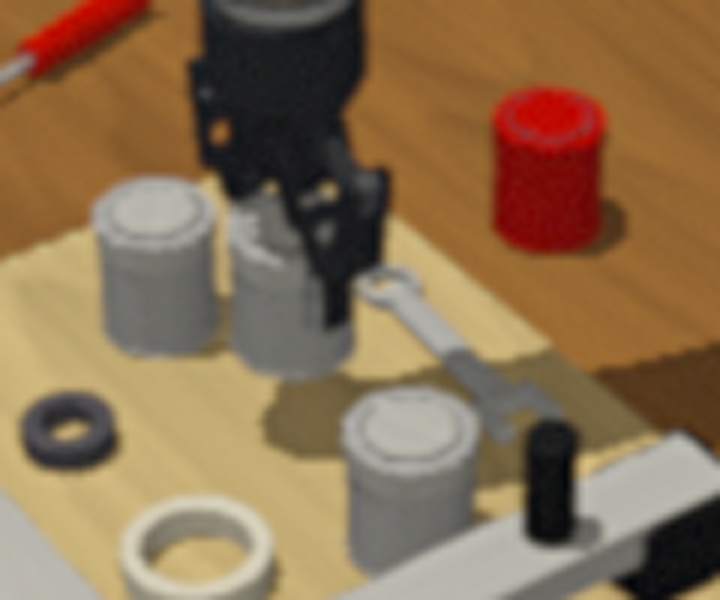

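Tin 2 is also light, at about 3.1–3.9 N. Setting it down.

```bash
python3 -m jog '{"linear":[[0,0,0.4],[0,0,0.5],[0,0,0.4],[0,0,0.2],[0,0,0.12],[0,0,0.05],[0,0,0.04],[0,0,0]],"delta_rot":[[0,0,0],[0,0,0],[0,0,0],[0,0,0],[0,0,0],[0,0,0],[0,0,0],[0,0,0]],"gripper":[1,1,1,1,1,1,1,1]}'
```

```text
time_s: 20.7
tool_pos: [0.5241, -0.0755, 0.0067]
eef_rot: [[-1.0, 0.024, -0.0], [0.024, 1.0, 0.0], [0.0, 0.0, -1.0]]
ft_force: [-3.0, 0.9, 3.6]
gripper_width: 0.0593
```

Run:
```python
from h import *
im,d=r.get_image("top");P=cloud("top",d)
hsv=cv2.cvtColor(im,cv2.COLOR_RGB2HSV)
m2=(abs(P[...,2]-.085)<.012);m2[:215]=0;m2[260:]=0;m2[:,:290]=0;m2[:,410:]=0
n,l,st,c=cv2.connectedComponentsWithStats((m2&(hsv[...,2]>90)).astype(np.uint8))
for k in range(1,n):
    if st[k,4]>60: print(st[k],ray("top",*c[k],.085))
```

```text
[300 221  22  22 384] [0.53297268 0.02847019 0.085     ]
[376 223  22  22 385] [ 0.53361701 -0.18212151  0.085     ]
```

Tin 2 is on the board. Tin 1 still measures (0.533, 0.0285), and tin 3 is at (0.5336, -0.182). I'll release and go to tin 3.

```bash
python3 -m jog '{"linear":[[0,0,0],[0,0,0],[0,0,0],[0,0,0],[0,0,-0.6],[0,0,-1],[0,0,-1],[0,0,-0.2],[0,0,0]],"delta_rot":[[0,0,0],[0,0,0],[0,0,0],[0,0,0],[0,0,0],[0,0,0],[0,0,0],[0,0,0],[0,0,0]],"gripper":[-1,-1,-1,-1,-1,-1,-1,-1,-1]}'
python3 -m jog '{"linear":[[-0.38,-1,0],[0,-1,0],[0,-1,0],[0,-0.56,0],[0,0,0.7],[0,0,0.3],[0,0,0],[0,0,0]],"delta_rot":[[0,0,0],[0,0,0],[0,0,0],[0,0,0],[0,0,0],[0,0,0],[0,0,0],[0,0,0]],"gripper":[-1,-1,-1,-1,-1,-1,-1,-1]}'
python3 - <<'E'
from h import *
im,d=r.get_image("scene")
g=cv2.resize(im[190:290,240:360,::-1],None,fx=6,fy=6,interpolation=cv2.INTER_CUBIC);cv2.imwrite("pics/s14.png",g)
E
```

```text
time_s: 21.65
tool_pos: [0.5254, -0.0756, 0.0904]
eef_rot: [[-1.0, 0.024, 0.003], [0.024, 1.0, -0.0], [-0.003, -0.0, -1.0]]
ft_force: [1.1, 0.4, -0.6]
gripper_width: 0.0854
time_s: 22.45
tool_pos: [0.5332, -0.1815, 0.0589]
eef_rot: [[-1.0, 0.022, -0.001], [0.022, 1.0, 0.001], [0.001, 0.001, -1.0]]
ft_force: [-0.3, 1.1, 0.2]
gripper_width: 0.0855
```

View pics/s14.png

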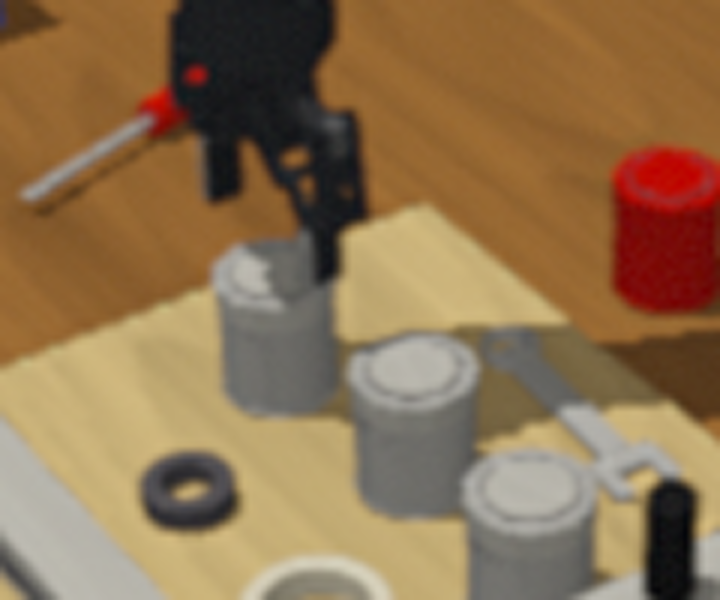

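```bash
python3 -m jog '{"linear":[[0,0,0.6],[0,0,0.6],[0,0,0.4],[0,0,0.22],[0,0,0],[0,0,0]],"delta_rot":[[0,0,0],[0,0,0],[0,0,0],[0,0,0],[0,0,0],[0,0,0]],"gripper":[-1,-1,-1,-1,-1,-1]}'
python3 -m jog '{"linear":[[0,0,0],[0,0,0],[0,0,0],[0,0,0],[0,0,0],[0,0,0]],"delta_rot":[[0,0,0],[0,0,0],[0,0,0],[0,0,0],[0,0,0],[0,0,0]],"gripper":[1,1,1,1,1,1]}' 40
python3 -m jog '{"linear":[[0,0,-0.2],[0,0,-0.4],[0,0,-0.5],[0,0,-0.4],[0,0,-0.2],[0,0,0],[0,0,0],[0,0,0],[0,0,0]],"delta_rot":[[0,0,0],[0,0,0],[0,0,0],[0,0,0],[0,0,0],[0,0,0],[0,0,0],[0,0,0],[0,0,0]],"gripper":[1,1,1,1,1,1,1,1,1]}'
python3 - <<'E'
from h import *
im,d=r.get_image("scene")
s=r.sense();print(np.round(s["ft_force"],2),np.round(s["effort"],2),np.round(s["moment"],2))
g=cv2.resize(im[190:290,240:360,::-1],None,fx=6,fy=6,interpolation=cv2.INTER_CUBIC);cv2.imwrite("pics/s15.png",g)
E
```

```text
time_s: 23.1
tool_pos: [0.5339, -0.1827, 0.0054]
eef_rot: [[-1.0, 0.024, 0.001], [0.024, 1.0, -0.0], [-0.001, -0.0, -1.0]]
ft_force: [-0.6, 0.1, -0.3]
gripper_width: 0.0853
time_s: 23.7
tool_pos: [0.534, -0.1823, 0.0059]
eef_rot: [[-1.0, 0.024, 0.001], [0.024, 1.0, 0.0], [-0.001, 0.0, -1.0]]
ft_force: [-1.1, 0.2, 5.0]
gripper_width: 0.0592
time_s: 24.6
tool_pos: [0.5328, -0.1823, 0.0552]
eef_rot: [[-1.0, 0.024, -0.002], [0.024, 1.0, 0.0], [0.002, 0.0, -1.0]]
ft_force: [-0.3, 0.1, -7.2]
gripper_width: 0.0593
[-0.22 -0.18 -7.15] [-0.000e+00 -4.712e+01  1.580e+00 -1.309e+01  1.000e-02  2.000e-02
  0.000e+00] [-0.03 -0.02 -0.01]
```

View pics/s15.png

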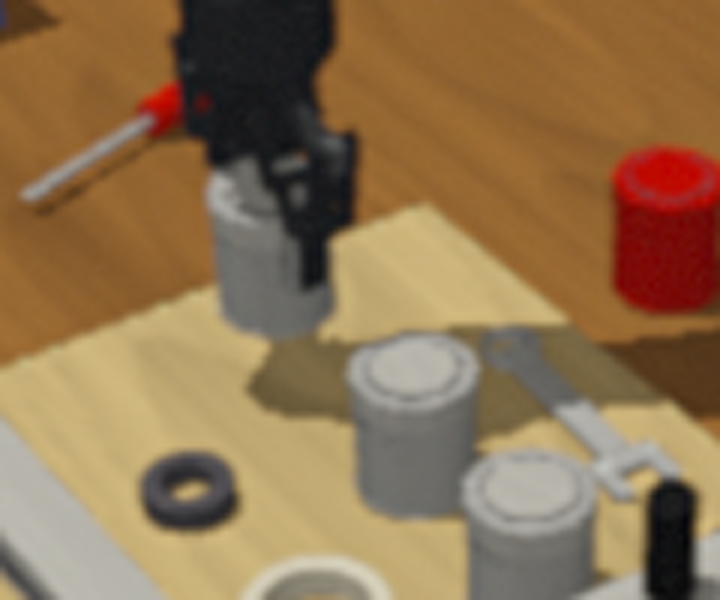

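At 7.2 N (≈0.73 kg), tin 3 is clearly the full one. The task says to set each tin back, so I'll set this one down and let go too, then pick it up again.

```bash
python3 -m jog '{"linear":[[0,0,0.4],[0,0,0.5],[0,0,0.4],[0,0,0.2],[0,0,0.12],[0,0,0.05],[0,0,0],[0,0,0]],"delta_rot":[[0,0,0],[0,0,0],[0,0,0],[0,0,0],[0,0,0],[0,0,0],[0,0,0],[0,0,0]],"gripper":[1,1,1,1,1,1,1,1]}'
python3 -m jog '{"linear":[[0,0,0.03],[0,0,0]],"delta_rot":[[0,0,0],[0,0,0]],"gripper":[1,1]}'
```

```text
time_s: 25.45
tool_pos: [0.5341, -0.1827, 0.0062]
eef_rot: [[-1.0, 0.024, 0.002], [0.024, 1.0, -0.001], [-0.002, -0.001, -1.0]]
ft_force: [-0.4, -0.5, -6.5]
gripper_width: 0.0591
time_s: 25.65
tool_pos: [0.5341, -0.1828, 0.0059]
eef_rot: [[-1.0, 0.024, 0.002], [0.024, 1.0, -0.001], [-0.002, -0.001, -1.0]]
ft_force: [-1.4, -0.5, 0.8]
gripper_width: 0.059
```

It's standing on the board now (force ≈ 0). I'll open, pause, re-grip and lift high.

```bash
python3 -m jog '{"linear":[[0,0,0],[0,0,0],[0,0,0],[0,0,0],[0,0,0],[0,0,0],[0,0,0],[0,0,0]],"delta_rot":[[0,0,0],[0,0,0],[0,0,0],[0,0,0],[0,0,0],[0,0,0],[0,0,0],[0,0,0]],"gripper":[-1,-1,-1,-1,-1,-1,-1,-1]}'
python3 -m jog '{"linear":[[0,0,0],[0,0,0],[0,0,0],[0,0,0],[0,0,0],[0,0,0],[0,0,0]],"delta_rot":[[0,0,0],[0,0,0],[0,0,0],[0,0,0],[0,0,0],[0,0,0],[0,0,0]],"gripper":[1,1,1,1,1,1,1]}' 45
python3 -m jog '{"linear":[[0,0,-0.2],[0,0,-0.5],[0,0,-0.8],[0,0,-0.8],[0,0,-0.8],[0,0,-0.8],[0,0,-0.6],[0,0,-0.4],[0,0,-0.2],[0,0,0]],"delta_rot":[[0,0,0],[0,0,0],[0,0,0],[0,0,0],[0,0,0],[0,0,0],[0,0,0],[0,0,0],[0,0,0],[0,0,0]],"gripper":[1,1,1,1,1,1,1,1,1,1]}'
```

```text
time_s: 26.45
tool_pos: [0.5334, -0.1825, 0.0049]
eef_rot: [[-1.0, 0.024, -0.0], [0.024, 1.0, -0.0], [0.0, -0.0, -1.0]]
ft_force: [0.2, 0.5, 0.3]
gripper_width: 0.0852
time_s: 27.15
tool_pos: [0.5335, -0.1828, 0.0051]
eef_rot: [[-1.0, 0.024, 0.0], [0.024, 1.0, -0.0], [-0.0, -0.0, -1.0]]
ft_force: [-0.3, -1.0, 3.4]
gripper_width: 0.0592
time_s: 28.15
tool_pos: [0.533, -0.1822, 0.1576]
eef_rot: [[-1.0, 0.024, -0.001], [0.024, 1.0, 0.0], [0.001, 0.0, -1.0]]
ft_force: [0.6, 0.0, -6.9]
gripper_width: 0.0588
```

```bash
python3 -m jog '{"linear":[[0,0,-0.3],[0,0,-0.3],[0,0,0],[0,0,0],[0,0,0],[0,0,0]],"delta_rot":[[0,0,0],[0,0,0],[0,0,0],[0,0,0],[0,0,0],[0,0,0]],"gripper":[1,1,1,1,1,1]}'
python3 - <<'E'
from h import *
im,d=r.get_image("scene");P=cloud("scene",d)
g=cv2.resize(im[130:390,200:450,::-1],None,fx=2.3,fy=2.3,interpolation=cv2.INTER_CUBIC);cv2.imwrite("pics/s16.png",g)
Q=P.reshape(-1,3);m=(abs(Q[:,0]-.533)<.045)&(abs(Q[:,1]+.182)<.045)&(Q[:,2]>.06)
q=Q[m]
for z in np.arange(.07,.3,.01):
  k=abs(q[:,2]-z)<.005;print(round(z,2),k.sum(),q[k][:,:2].mean(0).round(3) if k.any() else "")
im,d=r.get_image("top")
g=cv2.resize(im[145:305,210:430,::-1],None,fx=3.6,fy=3.6,interpolation=cv2.INTER_CUBIC);cv2.imwrite("pics/t16.png",g)
P=cloud("top",d);hsv=cv2.cvtColor(im,cv2.COLOR_RGB2HSV)
m2=(abs(P[...,2]-.085)<.012);m2[:215]=0;m2[260:]=0;m2[:,:290]=0;m2[:,410:]=0
n,l,st,c=cv2.connectedComponentsWithStats((m2&(hsv[...,2]>90)).astype(np.uint8))
for k in range(1,n):
    if st[k,4]>60: print(st[k],ray("top",*c[k],.085))
s=r.sense();print(np.round(s["ft_force"],2),s["gripper_width"],s["tool_pos"],s["time_s"])
E
```

```text
time_s: 28.75
tool_pos: [0.533, -0.1824, 0.1755]
eef_rot: [[-1.0, 0.024, -0.001], [0.024, 1.0, 0.0], [0.001, 0.0, -1.0]]
ft_force: [-0.1, 0.6, -7.6]
gripper_width: 0.0595
0.07 0 
0.08 0 
0.09 0 
0.1 0 
0.11 0 
0.12 0 
0.13 0 
0.14 0 
0.15 0 
0.16 0 
0.17 0 
0.18 0 
0.19 54 [ 0.542 -0.161]
0.2 61 [ 0.544 -0.161]
0.21 51 [ 0.548 -0.162]
0.22 55 [ 0.549 -0.159]
0.23 62 [ 0.547 -0.157]
0.24 58 [ 0.548 -0.157]
0.25 78 [ 0.551 -0.171]
0.26 118 [ 0.54  -0.186]
0.27 22 [ 0.543 -0.173]
0.28 49 [ 0.544 -0.17 ]
0.29 37 [ 0.545 -0.173]
[300 221  22  22 383] [0.53302214 0.02867757 0.085     ]
[338 225  22  22 373] [ 0.52477741 -0.07591047  0.085     ]
[ 0.64  0.38 -6.03] 0.05925827276194564 [ 0.53315282 -0.18244376  0.17560644] 28.85
```

View pics/s16.png

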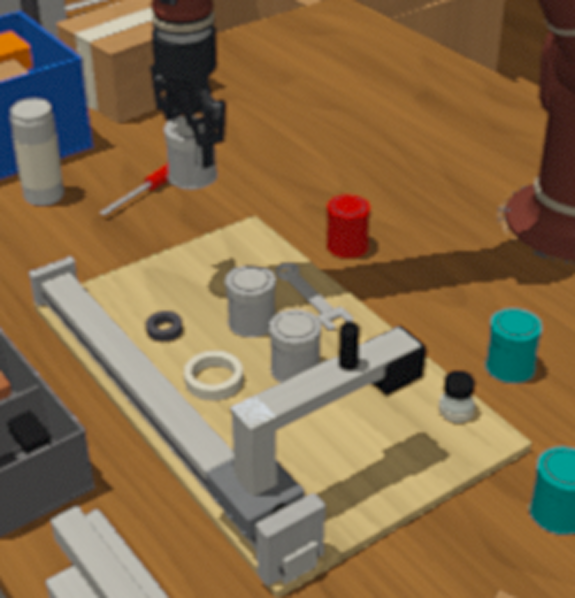

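View pics/t16.png

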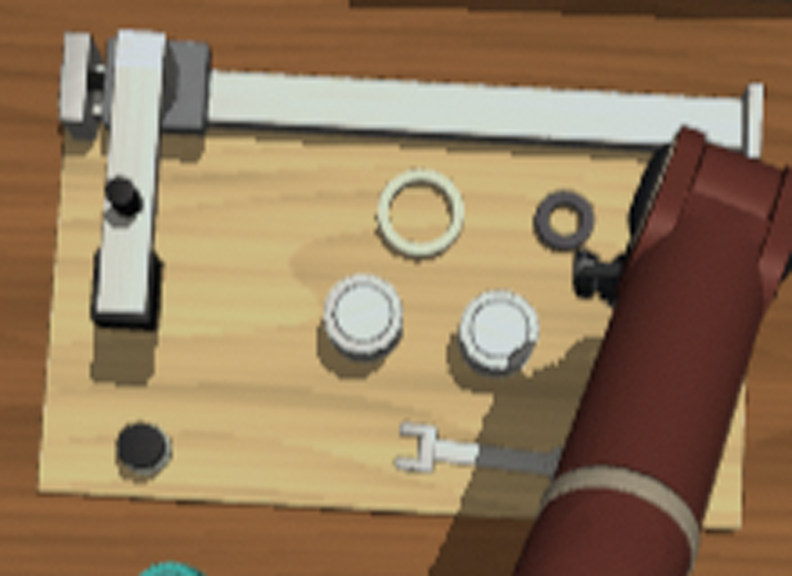

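The pictures show tin 3 held upright with its underside at z ≈ 0.186, about 17 cm above the board. Tins 1 and 2 stand in their places (top view, crop (362,315) and (498,328)), and the carriage is at the stop bumper at crop (105,80). Handing in.

Run:
```python
from plant import r
print(r.close_job())
```

```text
the job is handed in; nothing more can be done
None
```

The job is handed in at about 29 s of the 72 s allowed. The carriage is at its end stop, and the gripper is holding the heaviest tin upright.

- **Carriage:** I slid it by its post until it stopped moving and the force rose to about 12 N. In the pictures the stop's black bumper fills the gap to the carriage. I had no direct reading of the carriage joint, so "fully against the stop" rests on that force and those views.
- **Hefting:** I lifted each tin about 50 mm, starting with the one nearest the stop, and set it back before letting go. They read about 3–3.7 N, 3.1–3.9 N and 7.2 N, so the third tin (farthest from the stop) is the full one, at roughly 0.73 kg.
- **Final hold:** I gripped the third tin again and lifted it. Its underside is about 17 cm above the board, with a steady grip (opening 59 mm, about 6–7.6 N of weight).
- **Other tins:** Tins 1 and 2 measure within about 2 mm of where they started. I saw nothing else moved in the last pictures.

**Disagreement:** the cameras showed the open fingertips about 45 mm behind the reported TCP, where about 13 mm was expected. I set all grasp heights from the camera, and every grip then closed at the right width.

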